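Pack the tree piece away and close the game case

ROBOT

A 7-joint arm with a two-finger parallel gripper is mounted at the origin on the work surface. World frame = base frame: x ahead of the robot, y to its left, z up, the work surface at z = 0. Lengths are in m, angles in rad, forces in N, time in s.
With the tool pointing down it reaches from about 0.35 to 0.9 m from the base axis. Payload 8.1 kg.
Tool frame: the origin (TCP) lies midway between the tips of the shut fingers; the grasp point (between the pads) lies 19 mm behind it; z points along the fingers, y is the line along which they close (so a half turn about z gives the same grasp; the last joint's range is limited). The gripper opens to 92 mm and grips with 3 to 60 N. Pads are 19 mm wide; open, the fingers measure 130 mm over their backs; the gripper's body (75 mm by 190 mm) begins 47 mm behind the grasp point.
Start: joints at [1.234, 0.434, 0.025, 1.573, -0.012, 1.134, -0.075], TCP at [0.145, -0.608, 0.227] pointing down, gripper open.
Joint ranges: [-2.62, 2.62], [-0.44, 2.09], [-1.27, 1.32], [0.08, 2.57], [-1.32, 4.46], [0.12, 2], [-2.74, 2.74]. Speed limits (rad/s): [2.22, 2.22, 3.01, 3.01, 3.14, 3.14, 3.14].

INTERFACE

Orientations are given as a rotation vector (axis times angle).
In Python, from cell import arm gives the robot as it stands.
- The arm moves only by the tool send_rows, never from a script. Its argument "increments" is a list of rows, each a list of 3 entries, a list of its own where there are three numbers: the finger opening in cm, from 0 to 9.18, then the shift along the tool's x, y, z in cm, then the turn, a rotation vector about the tool's x, y, z in rad. A call has 1 to 5 rows; each row shifts and turns the commanded pose from where the row before left it, along the tool's axes as they then stand; what a row does not reach is not made up. A row lasts 1/10 s, in which the tool goes at most 50 mm and 8.59 degrees, less where a joint would pass 70% of its speed; a pose out of reach is approached as far as the arm can. A call is refused whole if a number of a shift passes 5 or a number of a turn 0.15, either way. A call with a gripper value outside its range is refused whole. The fingers move at their own pace and stop on an object; "force" is the grip in N (left out, the last holds). Time passes only in rows, so rows that do not move let the fingers close. It gives the time, the measured TCP pose, the force, the opening and the grip force at its end, in the units of the state.
- arm.observe(): the state, without advancing time (a new reading comes with each control period).
- arm.get_image(name): name is "side" or "top" or "wrist"; returns the picture (420x560x3 uint8, red, green, blue); there is no depth.
- arm.camera_params(name): a dict with "camera_matrix" (3x3 intrinsics, pixels), "R" (3x3) and "t" (3): a world point X has camera coordinates R X + t. Camera axes: x right, y down, z forward; pixel columns grow to the right and rows downward; lengths in m; the calibration is good to about 2 mm. A picture is of the moment at which its call begins: read the wrist's pose just before it. camera_params takes no time and is no camera call; for the wrist camera it gives the pose at the moment of the call.
- arm.sign_off(): hands the job in; it is judged then, once.
The state is a dict: "clock": time; "joints": joint angles; "dq": joint speeds; "joint_efforts": joint torques, N m; "position": TCP position; "ee_rot": TCP orientation; "force": force on the tool from outside, world axes, zero at the start; "ft_torque": the same for the moment, N m; "width": opening from 0.0 (shut) to 1.0 (fully open); "gripper_force": force on a finger pad.
Only numpy, scipy, OpenCV 4.12 (cv2) and the standard library are available. Lean on these libraries where they do the work, as an engineer would, in place of code of your own. Each camera call takes 0.05 s, during which the arm holds its last target. There are 200 camera calls.

TASK

Pick up the wooden tree with the round crown and lay it flat inside the open hinged case, wholly below the rim, then swing the lid over until it is fully closed. Leave the pointed fir lying where it is on the table.

Things in the scene. Friction and masses are not known exactly. Their poses are not given: they have to be found in the camera images.
- tree_mid (a point): Round-crowned tree: wooden piece 22 mm thick, lying flat, about 80 g. Point: mid-trunk, half-way up (11 mm above its underside). x runs along the trunk to the crown, z up. Trunk 24 mm wide, free to grasp from x = -33 to +16 mm. Crown: disc 56 mm across centred at x = +42. Foot: 44 mm wide, ends at x = -46. In all 116 mm long; the outline's middle is at x = +12.
- fir_mid (a point): Pointed fir, the piece to leave alone: same wood, thickness, trunk and foot as the tree, but a stepped triangular crown 58 mm wide at its base, ending in a point at x = +72 mm. Point: mid-trunk, half-way up; axes as for the tree.
- case: Open white plastic case fixed on the table, 130 mm (its x) by 170 mm (its y), rim 40 mm high; walls and floor 6 mm, so inside 118 x 158 mm, 34 mm deep, empty. Origin: centre of its underside, on the table; z up. Lid hinge runs along y on the +x rim (x = +65, z = 40 mm). A piece fits flat with its length along y, either way round.
- case_lid (a joint): Lid angle, rad: 0 closed, 1.57 upright, 1.9 the stop, leaning back away from the case. Plate 130 mm from hinge to free edge, 170 wide, 8 thick, inner face in the hinge plane; a 7 mm tab on the free edge, no handle. Stiff hinge (0.2 N m friction): it stays at any angle, so it must be pushed (2 to 4 N near the free edge) from behind, over and all the way down.
Things that resemble listed ones, but are neither listed nor needed, are in the scene too. What is shaped like the part that bears tree_mid but turquoise or yellow is not meant. There is more than one size of the case; the one meant has the size given above.

How it is judged:
By the outcome, as a careful person would: the job done as asked, in the order asked, and still so for the second after the job is handed in, with the robot touching nothing.
It also fails if it takes over 58 s, if anything falls off the work surface, if the arm or the gripper's body presses on something with over 40 N, if the wrist force passes 120 N, or if a joint passes its speed limit or range.

## Working session

There is one attempt and no reset: what is moved stays moved. The work goes in short steps, Python scripts to look and compute and a tool call to move; the robot and the scene stay as the last step left them, time stands still between calls to the robot, and variables do not carry over. Pictures are saved under pics/ and viewed, at most 13 in all, crops included, and the job is handed in when it is done.

Besides the shell and the picture viewer there is one more tool, called after ">>>" as name(argument=value, ...), one argument or row to a line, values as JSON. send_rows: Moves the arm, as the interface text tells. Its arguments: {"type":"object","properties":{"increments":{"type":"array"},"force":{"type":"number"}},"required":["increments"]}

```bash
mkdir -p pics; ls
python3 - <<'E'
from cell import arm
import cv2,numpy as np
s=arm.observe();print(s)
for n in("top","side"):
    cv2.imwrite(f"pics/{n}0.png",arm.get_image(n)[:,:,::-1]); p=arm.camera_params(n);print(n,p)
E
```

```text
pics
{'clock': 0.0, 'joints': array([ 1.23440428,  0.43519867,  0.02501236,  1.57408708, -0.01158663,
        1.134013  , -0.07510522]), 'dq': array([ 0.00038777,  0.00101585,  0.00155884,  0.00023332, -0.00031431,
        0.0026678 ,  0.00059101]), 'joint_efforts': array([-6.02214586e-04, -6.67842150e+01,  9.84725095e-01, -3.14446664e+01,
       -6.05472014e-02,  4.27279668e-02,  1.57127165e-04]), 'position': array([ 0.14459194, -0.60752026,  0.22596442]), 'ee_rot': array([-3.11866051e+00, -3.66062723e-01,  5.48964894e-04]), 'force': array([0.37220852, 0.08795488, 1.23064031]), 'ft_torque': array([-0.01416084,  0.00528419,  0.02926484]), 'gripper_force': 0.0, 'width': 1.0039872940104793}
top {'camera_matrix': array([[424.8456083 ,   0.        , 280.20145269],
       [  0.        , 424.8456083 , 214.9008527 ],
       [  0.        ,   0.        ,   1.        ]]), 'R': array([[ 0.0310885 , -0.99951474, -0.00194497],
       [-0.97714722, -0.02998329, -0.21043839],
       [ 0.21027795,  0.00844274, -0.97760519]]), 't': array([0.08790387, 0.43952577, 1.10587372])}
side {'camera_matrix': array([[397.67841633,   0.        , 275.74944873],
       [  0.        , 397.67841633, 210.67110557],
       [  0.        ,   0.        ,   1.        ]]), 'R': array([[-7.25027927e-01, -6.88719202e-01,  6.05647455e-04],
       [-5.17289292e-01,  5.43979380e-01, -6.60680121e-01],
       [ 4.54693626e-01, -4.79324833e-01, -7.50667310e-01]]), 't': array([0.4067992 , 0.22285707, 0.71664705])}
```

View pics/top0.png

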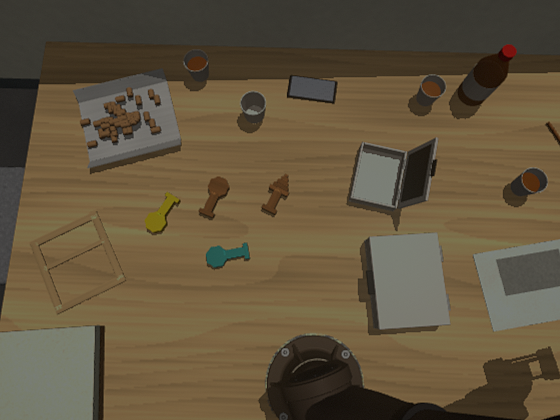

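View pics/side0.png

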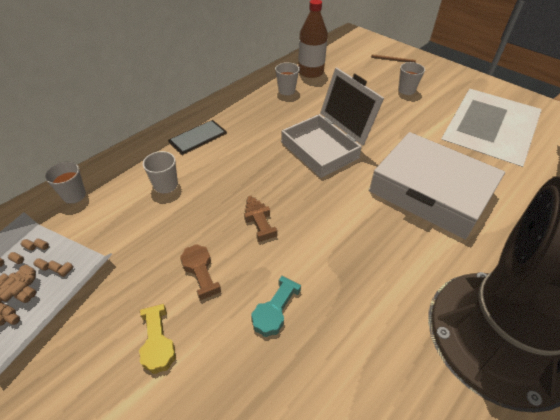

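The top view shows four tree-like pieces. The brown round-crowned one at (214,197) is the tree. The brown pointed one at (277,195) is the fir, and the yellow (162,214) and turquoise (228,255) pieces are decoys. The small open case is at (377,177) with its lid to the right. A bigger closed case is at (405,282). Next I'll measure the tree and the case, and make an enlarged crop.

```bash
cat > h.py <<'E'
import numpy as np, cv2
from cell import arm
def ray(n,uv,z,p=None):
    p=p or arm.camera_params(n); K,R,t=(np.array(p[k]) for k in("camera_matrix","R","t"))
    uv=np.atleast_2d(uv).astype(float); d=np.c_[uv,np.ones(len(uv))]@np.linalg.inv(K).T@R
    c=-R.T@t; return c+d*((z-c[2])/d[:,2])[:,None]
def proj(n,X,p=None):
    p=p or arm.camera_params(n); q=(np.atleast_2d(X)@np.array(p["R"]).T+p["t"])@np.array(p["camera_matrix"]).T
    return q[:,:2]/q[:,2:]
E
python3 - <<'E'
from h import *
im=cv2.imread("pics/top0.png"); hsv=cv2.cvtColor(im,cv2.COLOR_BGR2HSV)
for x,y in[(218,185),(210,205),(278,192),(230,210),(375,180),(361,150)]: print((x,y),hsv[y,x])
b=im[120:280,140:460]; cv2.imwrite("pics/crop0.png",cv2.resize(b,None,fx=2.5,fy=2.5,interpolation=cv2.INTER_CUBIC))
m=((hsv[:,:,0]<13)&(hsv[:,:,1]>130)&(hsv[:,:,2]>40)).astype(np.uint8)
n,l,st,c=cv2.connectedComponentsWithStats(m)
for i in range(1,n):
    if st[i,4]>150 and 190<c[i][0]<300 and 160<c[i][1]<230:
        ys,xs=np.where(l==i); P=ray("top",np.c_[xs,ys],.02)[:,:2]
        mu=P.mean(0); r=cv2.minAreaRect((P*1000).astype(np.float32)); w,v=np.linalg.eigh(np.cov((P-mu).T)); a=v[:,1]
        s=(P-mu)@a; print(st[i],"mean",mu,"rect",r,"axis",a,"ext",s.min(),s.max(), "c",mu+a*(s.min()+s.max())/2)
E
```

```text
(218, 185) [ 14 163  80]
(210, 205) [ 14 164  84]
(278, 192) [ 14 160  83]
(230, 210) [ 19 113 124]
(375, 180) [ 45  16 127]
(361, 150) [ 20  30 127]
```

View pics/crop0.png

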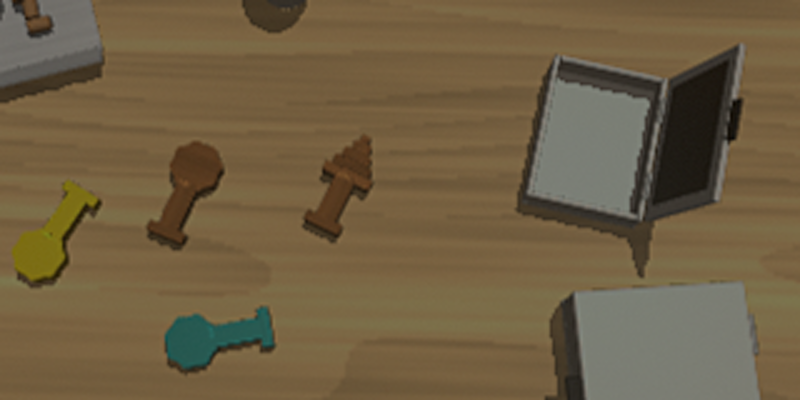

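The crop confirms it: the brown round-crowned tree is at crop (190,192), or image (216,197), with the crown up at (218,187). The open case's rim corners are near crop (558,57), (667,80), (643,218) and (522,205). Next I'll compute both poses.

Run:
```python
from h import *
im=cv2.imread("pics/top0.png"); hsv=cv2.cvtColor(im,cv2.COLOR_BGR2HSV)
m=((hsv[:,:,0]<17)&(hsv[:,:,1]>140)&(hsv[:,:,2]<110)).astype(np.uint8)
n,l,st,c=cv2.connectedComponentsWithStats(m)
for i in range(1,n):
    if st[i,4]>150 and 190<c[i][0]<300 and 160<c[i][1]<230:
        ys,xs=np.where(l==i); P=ray("top",np.c_[xs,ys],.018)[:,:2]
        mu=P.mean(0); w,v=np.linalg.eigh(np.cov((P-mu).T)); a=v[:,1]*np.sign(v[0,1])
        s=(P-mu)@a; q=(P-mu)@[-a[1],a[0]];print(st[i],"mean",mu,"yaw",np.arctan2(a[1],a[0]),"ext",s.min(),s.max(),"w",np.ptp(q),"mid",mu+a*((s.min()+s.max())/2-.012))
cr=np.array([(558,57),(667,80),(643,218),(522,205)])/2.5+[140,120]
C=ray("top",cr,.04)[:,:2]; print(C, np.linalg.norm(C-np.roll(C,-1,0),axis=1),C.mean(0))
ey=C[0]-C[3]+C[1]-C[2]; print("ey",ey/np.linalg.norm(ey))
```

```text
[262 174  27  41 468] mean [0.50460375 0.11350164] yaw -0.41957575980015305 ext -0.056825756784477176 0.06256469116627962 w 0.05719048133302061 mid [0.49626518 0.11722118]
[199 177  30  41 540] mean [0.49628425 0.28834761] yaw -0.3564925693703267 ext -0.06328089931301438 0.052387851523587804 w 0.05787187468550889 mid [0.47993465 0.29443626]
[[ 0.6540638  -0.12696725]
 [ 0.6302411  -0.2494488 ]
 [ 0.4694701  -0.21814228]
 [ 0.4800868  -0.08572194]] [0.12477681 0.16379076 0.13284526 0.17879925] [ 0.55846545 -0.17007007]
ey [ 0.97730918 -0.21181775]
```

The case measures about 129 × 171 mm, which matches the one meant. The tree is 116 × 58 mm, which also fits. The case centre is (0.558, -0.170) and its y-axis yaw is -0.213. The tree midpoint is (0.480, 0.294) and its yaw is -0.356. Moving to hover: rise and turn first, then travel.

>>> send_rows(
  increments=[
    [9.18,[0,0,-1],[0,0,0.1475]],
    [9.18,[0,0,-1],[0,0,0.1475]],
    [9.18,[0,0,-1],[0,0,0.1475]],
    [9.18,[0,0,-1],[0,0,0.1475]],
  ],
  force=20,
)

```text
clock: 0.5
position: [0.1447, -0.6077, 0.2666]
ee_rot: [-3.089, 0.566, 0.001]
force: [0.6, -0.9, -1.3]
width: 0.998
gripper_force: 0.0
```

>>> send_rows(
  increments=[
    [9.18,[1.33,-4.3,0],[0,0,0]],
    [9.18,[1.33,-4.3,0],[0,0,0]],
    [9.18,[1.33,-4.3,0],[0,0,0]],
    [9.18,[1.33,-4.3,0],[0,0,0]],
    [9.18,[1.33,-4.3,0],[0,0,0]],
  ],
)

```text
clock: 1.0
position: [0.2828, -0.4279, 0.2665]
ee_rot: [-3.092, 0.557, 0.001]
force: [1.1, 0.1, -0.3]
width: 1.003
gripper_force: 0.0
```

>>> send_rows(
  increments=[
    [9.18,[1.33,-4.3,0],[0,0,0]],
    [9.18,[1.33,-4.3,0],[0,0,0]],
    [9.18,[1.33,-4.3,0],[0,0,0]],
    [9.18,[1.33,-4.3,0],[0,0,0]],
    [9.18,[1.33,-4.3,0],[0,0,0]],
  ],
)

```text
clock: 1.5
position: [0.42, -0.2497, 0.2666]
ee_rot: [3.092, -0.557, -0.0]
force: [1.0, -0.1, -0.1]
width: 1.001
gripper_force: 0.0
```

>>> send_rows(
  increments=[
    [9.18,[-1.08,-4.42,0],[0,0,0]],
    [9.18,[-1.08,-4.42,0],[0,0,0]],
    [9.18,[-1.08,-4.42,0],[0,0,0]],
    [9.18,[-1.08,-4.42,0],[0,0,0]],
    [9.18,[-1.08,-4.42,0],[0,0,0]],
  ],
)

```text
clock: 2.0
position: [0.4455, -0.0237, 0.2667]
ee_rot: [3.092, -0.557, -0.0]
force: [1.0, -0.9, -0.2]
width: 1.001
gripper_force: 0.0
```

>>> send_rows(
  increments=[
    [9.18,[-1.08,-4.42,0],[0,0,0]],
    [9.18,[-1.08,-4.42,0],[0,0,0]],
    [9.18,[-1.08,-4.42,0],[0,0,0]],
    [9.18,[-1.08,-4.42,0],[0,0,0]],
    [9.18,[-1.08,-4.42,0],[0,0,0]],
  ],
)

```text
clock: 2.5
position: [0.4721, 0.2021, 0.2665]
ee_rot: [3.091, -0.557, -0.0]
force: [1.6, -1.2, 0.3]
width: 0.998
gripper_force: 0.0
```

>>> send_rows(
  increments=[
    [9.18,[-1.08,-4.42,2],[0,0,0]],
    [9.18,[-1.08,-4.42,3],[0,0,0]],
    [9.18,[0,0,3],[0,0,0]],
    [9.18,[0,0,1],[0,0,0]],
  ],
)

```text
clock: 2.9
position: [0.4805, 0.2871, 0.1758]
ee_rot: [3.089, -0.552, -0.007]
force: [-0.5, -0.5, -1.9]
width: 1.0
gripper_force: 0.0
```

Run:
```python
from h import *
s=arm.observe();print(s["position"],s["ee_rot"],s["joints"])
p=arm.camera_params("wrist");im=arm.get_image("wrist")[:,:,::-1].copy();cv2.imwrite("pics/w1.png",im)
hsv=cv2.cvtColor(im,cv2.COLOR_BGR2HSV)
print(proj("wrist",[.480,.294,.018],p))
m=((hsv[:,:,0]<17)&(hsv[:,:,1]>140)&(hsv[:,:,2]<110)).astype(np.uint8)
n,l,st,c=cv2.connectedComponentsWithStats(m)
for i in range(1,n):
    if st[i,4]>800:
        ys,xs=np.where(l==i); P=ray("wrist",np.c_[xs,ys],.02,p)[:,:2]
        mu=P.mean(0); w,v=np.linalg.eigh(np.cov((P-mu).T)); a=v[:,1]*np.sign(v[0,1])
        s=(P-mu)@a; q=(P-mu)@[-a[1],a[0]];print(st[i],"mean",mu,"yaw",np.arctan2(a[1],a[0]),"ext",s.min(),s.max(),"w",np.ptp(q),"mid",mu+a*((s.min()+s.max())/2-.012))
print(p)
```

```text
[0.48050289 0.28711408 0.17580879] [ 3.08895148 -0.55227186 -0.0065382 ] [-0.35529018  0.41307507 -0.37763674  1.77052355  0.17611909  0.99685223
 -2.72555203]
[[271.98347281 197.3510644 ]]
[ 414   20   82  146 6321] mean [0.50989654 0.11368113] yaw -0.43809808605430217 ext -0.05967688299914878 0.05922066587579891 w 0.06549835387340155 mid [0.49882326 0.11886851]
[ 241  118   62  126 4994] mean [0.49946346 0.2871493 ] yaw -0.3597718025333313 ext -0.06543225249347981 0.05124695845947369 w 0.05521975066124142 mid [0.48159318 0.29387107]
{'camera_matrix': array([[346.27783893,   0.        , 281.0315789 ],
       [  0.        , 346.27783893, 210.69309142],
       [  0.        ,   0.        ,   1.        ]]), 'R': array([[-0.34653122, -0.93802521,  0.00498176],
       [-0.90343244,  0.33517155,  0.26733846],
       [-0.25243996,  0.08814043, -0.96358981]]), 't': array([0.43354313, 0.31778838, 0.43719955])}
```

View pics/w1.png

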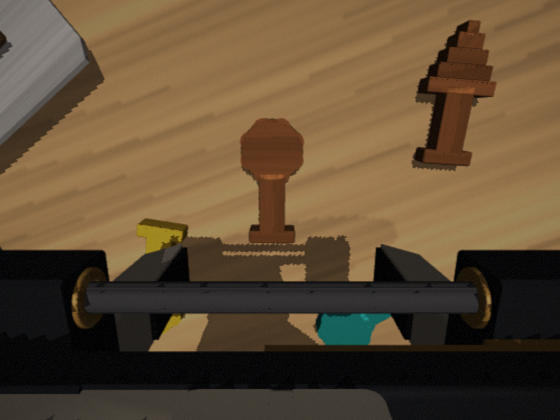

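The view shows the brown tree at (271,180), crown up and foot at (272,240). The fir is at (455,100), clear of the gripper. Joint 7 is near its limit, so I'll turn back slightly (0.03) and descend.

>>> send_rows(
  increments=[
    [9.18,[0.1,-0.6,2],[0,0,-0.03]],
    [9.18,[0,0,4],[0,0,0]],
    [9.18,[0,0,4],[0,0,0]],
    [9.18,[0,0,3],[0,0,0]],
    [9.18,[0,0,0],[0,0,0]],
  ],
)

```text
clock: 3.45
position: [0.4843, 0.2897, 0.0469]
ee_rot: [3.095, -0.512, -0.005]
force: [-0.5, -1.1, 0.9]
width: 1.001
gripper_force: 0.0
```

Run:
```python
from h import *
s=arm.observe();print(s["position"],s["ee_rot"],s["joints"][6])
from scipy.spatial.transform import Rotation as Ro
R=Ro.from_rotvec(s["ee_rot"]).as_matrix();print(R, "tool delta cm",R.T@(np.array([.4834,.2932,.006])-s["position"])*100)
p=arm.camera_params("wrist");im=arm.get_image("wrist")[:,:,::-1].copy();cv2.imwrite("pics/w2.png",im)
print(proj("wrist",[.4816,.2939,.022],p), proj("wrist",s["position"],p))
```

```text
[0.48429126 0.28973434 0.0469408 ] [ 3.09491482 -0.5120691  -0.00533741] -2.7231119728910103
[[ 0.94670282 -0.32208212 -0.00410762]
 [-0.32209777 -0.94669804 -0.00397997]
 [-0.0026068   0.00509091 -0.99998364]] tool delta cm [-0.18533185 -0.32022979  4.09299955]
[[272.85038627 252.83734393]] [[278.14921877 264.82222699]]
```

View pics/w2.png

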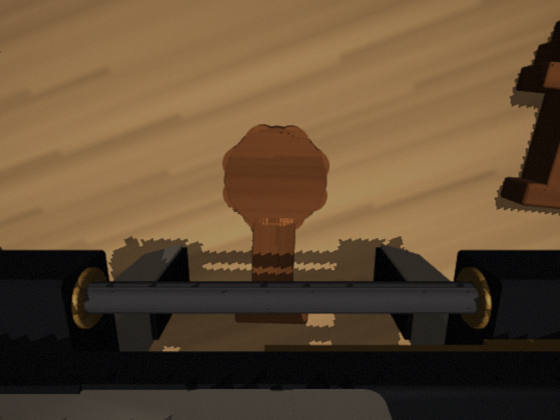

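The tree's trunk is at (273,245), between the fingers at 150 and 412. The crown is ahead of the pads and the fir stays clear on the right. I'll descend the rest of the way and close.

>>> send_rows(
  increments=[
    [9.18,[-0.1,-0.3,2],[0,0,-0.02]],
    [9.18,[0,0,2],[0,0,0]],
    [9.18,[0,0,0],[0,0,0]],
    [1.5,[0,0,0],[0,0,0]],
    [1.5,[0,0,0],[0,0,0]],
  ],
  force=20,
)

```text
clock: 4.0
position: [0.4869, 0.2961, 0.0113]
ee_rot: [-3.103, 0.48, -0.003]
force: [-0.6, 0.1, 0.4]
width: 0.873
gripper_force: 0.0
```

>>> send_rows(
  increments=[
    [1.5,[0,0,0],[0,0,0]],
    [1.5,[0,0,0],[0,0,0]],
    [1.5,[0,0,0],[0,0,0]],
    [1.5,[0,0,0],[0,0,0]],
    [1.5,[0,0,0],[0,0,0]],
  ],
)

```text
clock: 4.5
position: [0.4855, 0.2956, 0.0092]
ee_rot: [3.105, -0.479, -0.0]
force: [-0.5, 0.3, -0.5]
width: 0.438
gripper_force: 0.0
```

>>> send_rows(
  increments=[
    [1.5,[0,0,0.2],[0,0,0]],
    [1.5,[0,0,0],[0,0,0]],
    [1.5,[0,0,0],[0,0,0]],
    [1.5,[0,0,0],[0,0,0]],
    [1.5,[0,0,0],[0,0,0]],
  ],
)

```text
clock: 5.0
position: [0.4855, 0.2956, 0.0071]
ee_rot: [3.105, -0.479, -0.0]
force: [-0.1, -0.1, -0.6]
width: 0.263
gripper_force: 19.5
```

>>> send_rows(
  increments=[
    [1.5,[0,0,-2],[0,0,0]],
    [1.5,[0,0,-2],[0,0,0]],
    [1.5,[0,0,-2],[0,0,0]],
    [1.5,[0,0,-3],[0,0,-0.05]],
    [1.5,[0,0,-3],[0,0,-0.05]],
  ],
)

```text
clock: 5.5
position: [0.4851, 0.2953, 0.128]
ee_rot: [3.125, -0.32, -0.001]
force: [0.2, 0.3, -1.2]
width: 0.258
gripper_force: 19.5
```

Run:
```python
from h import *
s=arm.observe();print(s["position"],s["ee_rot"],s["joints"],s["width"],s["gripper_force"])
cv2.imwrite("pics/w3.png",arm.get_image("wrist")[:,:,::-1]); im=arm.get_image("side")[:,:,::-1]
c=cv2.resize(im[50:200,250:420],None,fx=3,fy=3,interpolation=cv2.INTER_CUBIC);w=cv2.imread("pics/w3.png")
cv2.imwrite("pics/mix3.png",np.hstack([c,cv2.resize(w,(int(560*450/840),225*1),interpolation=3)[:, :280].repeat(2,0)[:450]])[:, :800])
```

```text
[0.48513934 0.2953229  0.12797355] [ 3.12453958e+00 -3.20085866e-01 -1.01099474e-03] [-0.42301166  0.46671019 -0.30017988  1.81117755  0.17209185  0.89008425
 -2.57675777] 0.25843791757790113 19.543881118297577
```

View pics/mix3.png

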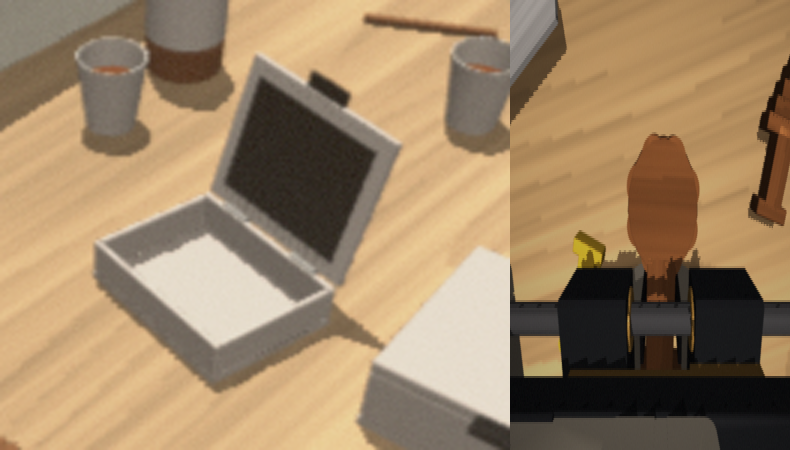

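The left panel shows the open lid with its free-edge corners at crop (258,54) and (400,147). The rim corners are at (97,242), (217,347), (332,290) and (207,196). The right panel shows the tree held in the fingers. Next I'll refine the case pose from both views and work out the lid angle.

Run:
```python
from h import *
from scipy.optimize import least_squares
S=lambda a:np.array(a)/3+[250,50]
sid=S([(207,196),(332,290),(217,347),(97,242)])   # back-right? listing
C=ray("side",sid,.04)[:,:2];print(C,np.linalg.norm(C-np.roll(C,-1,0),axis=1),C.mean(0))
T=ray("top",np.array([(558,57),(667,80),(643,218),(522,205)])/2.5+[140,120],.04)[:,:2];print(T)
loc=np.array([(-65,85),(65,85),(65,-85),(-65,-85)])/1000
def wp(q,L): 
    c,s=np.cos(q[2]),np.sin(q[2]); return np.c_[q[0]+L[:,0]*c-L[:,1]*s,q[1]+L[:,0]*s+L[:,1]*c]
# side order -> local: left(97)=(-65,85)? match by nearest
q0=[.5585,-.170,-1.784]
W=wp(q0,loc); idx=[np.argmin(np.linalg.norm(W-c,axis=1)) for c in C];print(idx)
f=lambda q:np.r_[(wp(q,loc)-T).ravel(),(wp(q,loc[idx])-C).ravel()]
r=least_squares(f,q0,loss="soft_l1",f_scale=.003);q=r.x;print("case",q,"res mm",(r.fun*1000).round(1))
tip=S([(258,54),(400,147)])
for th in np.arange(1.3,2.0,.1):
    x=.065-.13*np.cos(th)+0.0*np.sin(th);z=.04+.13*np.sin(th)
    P=np.c_[wp(q,np.array([[x,.085],[x,-.085]])),[z,z]];print(round(th,2),proj("side",P).round(1).tolist(),tip.round(1).tolist())
```

```text
[[ 0.62873793 -0.24316519]
 [ 0.4679453  -0.21232291]
 [ 0.49310577 -0.09071951]
 [ 0.65521028 -0.12415426]] [0.1637239  0.12417904 0.16551663 0.1219196 ] [ 0.56124982 -0.16759047]
[[ 0.6540638  -0.12696725]
 [ 0.6302411  -0.2494488 ]
 [ 0.4694701  -0.21814228]
 [ 0.4800868  -0.08572194]]
[np.int64(1), np.int64(2), np.int64(3), np.int64(0)]
case [ 0.56004357 -0.16920549 -1.7701293 ] res mm [ 2.2  4.6  0.2 -0.3 -5.6  2.1  9.5 -2.9  1.8 -6.6 -4.1 -3.8 -3.5  2.1
  1.   1.8]
1.3 [[313.4, 76.2], [360.7, 108.9]] [[336.0, 68.0], [383.3, 99.0]]
1.4 [[317.5, 73.6], [365.1, 105.9]] [[336.0, 68.0], [383.3, 99.0]]
1.5 [[321.5, 71.5], [369.3, 103.4]] [[336.0, 68.0], [383.3, 99.0]]
1.6 [[325.6, 69.8], [373.5, 101.5]] [[336.0, 68.0], [383.3, 99.0]]
1.7 [[329.5, 68.7], [377.6, 100.0]] [[336.0, 68.0], [383.3, 99.0]]
1.8 [[333.3, 68.0], [381.4, 99.1]] [[336.0, 68.0], [383.3, 99.0]]
1.9 [[336.8, 67.9], [384.9, 98.7]] [[336.0, 68.0], [383.3, 99.0]]
```

The lid is at about 1.87 rad and the tree is gripped. I'll carry it over the case, aiming for case x = -13 mm, and tilt the tool 0.15 rad so the gripper body stays clear of the lid.

>>> send_rows(
  increments=[
    [1.5,[1.6,4.26,-0.6],[0,0,0]],
    [1.5,[1.6,4.26,-0.6],[0,0,0]],
    [1.5,[1.6,4.26,-0.6],[0,0,0]],
    [1.5,[1.6,4.26,-0.6],[0,0,0]],
    [1.5,[1.6,4.26,-0.6],[0,0,0]],
  ],
)

```text
clock: 6.1
position: [0.5199, 0.0688, 0.1568]
ee_rot: [3.125, -0.324, -0.001]
force: [0.5, 0.0, -0.5]
width: 0.266
gripper_force: 19.5
```

>>> send_rows(
  increments=[
    [1.5,[1.6,4.26,0],[0,0,0]],
    [1.5,[1.6,4.26,0],[0,0,0]],
    [1.5,[1.6,4.26,0],[0,0,0]],
    [1.5,[1.6,4.26,0],[0,0,0]],
    [1.5,[1.6,3.26,0],[-0.15,0,0]],
  ],
)

```text
clock: 6.6
position: [0.5532, -0.1587, 0.1567]
ee_rot: [2.968, -0.336, -0.029]
force: [-0.4, -1.3, -2.4]
width: 0.261
gripper_force: 19.6
```

```bash
cat >> h.py <<'E'
from scipy.spatial.transform import Rotation as Ro
EY=np.array([np.cos(-.205),np.sin(-.205),0]);EX=np.array([np.sin(-.205),-np.cos(-.205),0]);O=np.array([.560,-.169,0])
def case(P): d=np.asarray(P)-O; return np.array([d@EX,d@EY,d[2]])
def world(l): return O+l[0]*EX+l[1]*EY+np.array([0,0,l[2]])
def delta(l):
    s=arm.observe();R=Ro.from_rotvec(s["ee_rot"]).as_matrix()
    print("local",case(s["position"]).round(4),"tool axes in case x,y,z:",np.array([case(O+R[:,i]) for i in range(3)]).round(3).tolist(),"delta cm",(R.T@(world(l)-s["position"])*100).round(2))
E
python3 - <<'E'
from h import *
delta([-.013,-.008,.02])
p=arm.camera_params("wrist");im=arm.get_image("wrist")[:,:,::-1].copy()
pts=[world([sx*.059,sy*.079,.04]) for sx,sy in((-1,-1),(1,-1),(1,1),(-1,1))]
u=proj("wrist",pts,p);print(u.round())
cv2.polylines(im,[u.astype(np.int32)],True,(0,0,255),1);cv2.imwrite("pics/w4.png",im)
E
```

```text
local [-0.0087 -0.0088  0.1567] tool axes in case x,y,z: [[0.021, 1.0, -0.002], [0.988, -0.02, 0.155], [0.155, -0.005, -0.988]] delta cm [ 0.1  -2.54 13.44]
[[201. 289.]
 [335. 277.]
 [340.  91.]
 [183.  93.]]
```

View pics/w4.png

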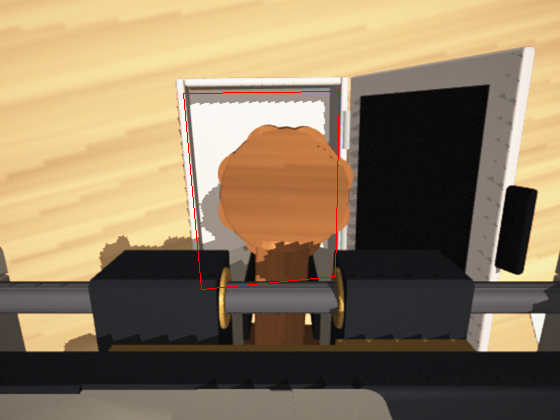

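The crown is above the case interior, and the predicted inner rim (red, columns 183–340) matches the picture to about 2 mm. Descending.

>>> send_rows(
  increments=[
    [1.5,[0.1,-0.7,3.5],[0,0,0]],
    [1.5,[0,-0.7,3.5],[0,0,0]],
    [1.5,[0,-0.5,2.5],[0,0,0]],
    [1.5,[0,-0.3,2],[0,0,0]],
    [1.5,[0,0,0],[0,0,0]],
  ],
)

```text
clock: 7.15
position: [0.5563, -0.1397, 0.0369]
ee_rot: [2.976, -0.308, -0.032]
force: [-1.1, -0.7, -0.3]
width: 0.265
gripper_force: 19.6
```

Run:
```python
from h import *
delta([-.013,-.008,.02])
im=arm.get_image("top")[:,:,::-1];s=arm.get_image("side")[:,:,::-1]
f=lambda a:cv2.resize(a,None,fx=3,fy=3,interpolation=3)
cv2.imwrite("pics/m5.png",np.hstack([f(im[110:230,330:460]),f(s[60:180,260:390])]))
```

```text
local [-0.0279 -0.0096  0.0369] tool axes in case x,y,z: [[0.001, 1.0, -0.006], [0.989, -0.0, 0.15], [0.15, -0.006, -0.989]] delta cm [0.17 1.22 1.9 ]
```

View pics/m5.png

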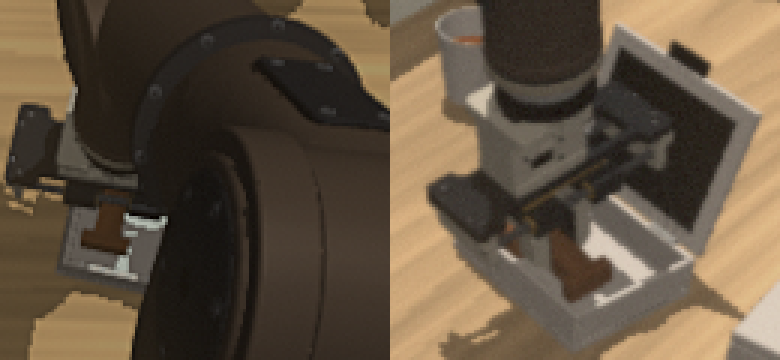

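The tree is in the case opening with its foot low, but sits 15 mm too far towards the -x wall. No contact force shows. I'll shift +y, check, then lower.

>>> send_rows(
  increments=[
    [1.5,[0.1,0.6,0],[0,0,0]],
    [1.5,[0.1,0.6,0.2],[0,0,0]],
    [1.5,[0,0,0],[0,0,0]],
  ],
)

```text
clock: 7.55
position: [0.5585, -0.1544, 0.0409]
ee_rot: [2.975, -0.311, -0.021]
force: [-0.1, 0.1, -0.7]
width: 0.263
gripper_force: 19.6
```

```bash
python3 -c "
from h import *
delta([-.013,-.008,.02])"
```

```text
local [-0.014  -0.0044  0.0409] tool axes in case x,y,z: [[0.003, 1.0, 0.002], [0.989, -0.004, 0.15], [0.15, 0.001, -0.989]] delta cm [-0.36 -0.21  2.08]
```

>>> send_rows(
  increments=[
    [1.5,[-0.3,-0.1,1],[0,0,0]],
    [1.5,[0,-0.1,0.8],[0,0,0]],
    [1.5,[0,0,0],[0,0,0]],
    [1.5,[0,0,0],[0,0,0]],
  ],
)

```text
clock: 7.95
position: [0.5549, -0.1522, 0.0214]
ee_rot: [2.977, -0.307, -0.025]
force: [-0.4, 0.4, -0.7]
width: 0.261
gripper_force: 19.6
```

```bash
python3 -c "
from h import *
delta([-.013,-.008,.018])"
```

```text
local [-0.0154 -0.0084  0.0214] tool axes in case x,y,z: [[0.001, 1.0, -0.001], [0.989, -0.001, 0.149], [0.149, -0.001, -0.989]] delta cm [0.04 0.19 0.37]
```

Lower 2 mm more, open to 32 mm, then rise vertically.

>>> send_rows(
  increments=[
    [1.5,[0,0.2,0.2],[0,0,0]],
    [3.3,[0,0,0],[0,0,0]],
    [3.3,[0,0,0],[0,0,0]],
    [3.3,[0,0,0],[0,0,0]],
    [3.3,[0,0,0],[0,0,0]],
  ],
)

```text
clock: 8.45
position: [0.5549, -0.1547, 0.0204]
ee_rot: [2.976, -0.308, -0.023]
force: [0.1, -0.4, -0.2]
width: 0.358
gripper_force: 0.0
```

>>> send_rows(
  increments=[
    [3.3,[0,0.15,-1],[0,0,0]],
    [3.3,[0,0.15,-1],[0,0,0]],
    [3.3,[0,0.3,-2],[0,0,0]],
    [3.3,[0,0.3,-2],[0,0,0]],
    [3.3,[0,0,0],[0,0,0]],
  ],
)

```text
clock: 8.95
position: [0.5569, -0.1549, 0.0845]
ee_rot: [2.976, -0.309, -0.015]
force: [-0.6, 0.5, -0.1]
width: 0.36
gripper_force: 0.0
```

Run:
```python
from h import *
delta([-.013,-.008,.25])
w=arm.get_image("wrist")[:,:,::-1];s=arm.get_image("side")[:,:,::-1]
cv2.imwrite("pics/m6.png",np.hstack([cv2.resize(w,(400,300)),cv2.resize(s[60:180,250:410],(400,300),interpolation=3)]))
```

```text
local [-0.0132 -0.0059  0.0845] tool axes in case x,y,z: [[0.001, 1.0, 0.006], [0.989, -0.002, 0.149], [0.149, 0.005, -0.989]] delta cm [ -0.12   2.48 -16.37]
```

View pics/m6.png

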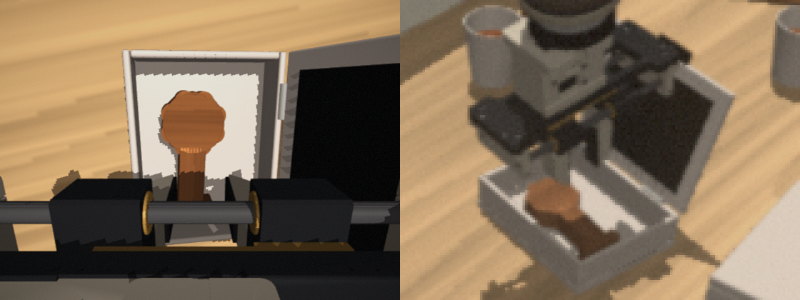

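The tree lies flat inside the case, clear of the walls. Next: rise, remove the tilt, close the fingers and turn -90° about z.

>>> send_rows(
  increments=[
    [3.3,[0,0.6,-4],[0,0,0]],
    [3.3,[0,0.6,-4],[0,0,0]],
    [3.3,[0,0.6,-4],[0,0,0]],
    [0,[0,0.6,-4],[0,0,0]],
    [0,[0,0,-2],[0.149,0,0]],
  ],
)

```text
clock: 9.55
position: [0.5577, -0.1447, 0.2652]
ee_rot: [-3.125, 0.305, -0.005]
force: [1.0, 0.1, -1.0]
width: 0.238
gripper_force: 0.0
```

>>> send_rows(
  increments=[
    [0,[0,0,0],[0,0,-0.143]],
    [0,[0,0,0],[0,0,-0.143]],
    [0,[0,0,0],[0,0,-0.143]],
    [0,[0,0,0],[0,0,-0.143]],
    [0,[0,0,0],[0,0,-0.143]],
  ],
)

```text
clock: 10.05
position: [0.5549, -0.1515, 0.2616]
ee_rot: [3.038, 0.799, -0.003]
force: [0.3, 0.6, -1.0]
width: 0.007
gripper_force: 0.0
```

>>> send_rows(
  increments=[
    [0,[0,0,0],[0,0,-0.143]],
    [0,[0,0,0],[0,0,-0.143]],
    [0,[0,0,0],[0,0,-0.143]],
    [0,[0,0,0],[0,0,-0.143]],
    [0,[0,0,0],[0,0,-0.143]],
  ],
)

```text
clock: 10.55
position: [0.555, -0.1515, 0.2616]
ee_rot: [-2.566, -1.812, 0.003]
force: [-0.8, 0.5, -1.0]
width: 0.002
gripper_force: 0.0
```

>>> send_rows(
  increments=[
    [0,[0,0,0],[0,0,-0.14]],
    [0,[0,0,0],[0,0,0]],
  ],
)

```text
clock: 10.75
position: [0.555, -0.1516, 0.2616]
ee_rot: [-2.436, -1.982, 0.003]
force: [-0.0, -0.2, -0.6]
width: 0.008
gripper_force: 0.0
```

```bash
python3 -c "
from h import *
delta([.155,0,.25]);print(arm.observe()['joints'])"
```

```text
local [-0.016  -0.0085  0.2616] tool axes in case x,y,z: [[-1.0, -0.0, -0.001], [-0.0, 1.0, -0.002], [0.001, -0.002, -1.0]] delta cm [-17.1    0.85   1.17]
[ 0.53013587  0.37639617 -0.4913422   1.61429393  0.18779281  1.19972033
 -0.20569567]
```

>>> send_rows(
  increments=[
    [0,[-3.6,0.2,0],[0,0,0]],
    [0,[-3.6,0.2,0],[0,0,0]],
    [0,[-3.6,0.2,0],[0,0,0]],
    [0,[-3.6,0.2,0],[0,0,0]],
    [0,[-2.7,0,0],[0,0,0]],
  ],
)

```text
clock: 11.25
position: [0.527, -0.3232, 0.2619]
ee_rot: [2.446, 1.972, -0.003]
force: [1.2, 0.4, -0.6]
width: 0.005
gripper_force: 0.0
```

>>> send_rows(
  increments=[
    [0,[0,0,0],[0,0,0]],
    [0,[0,0,3],[0,0,0]],
    [0,[0,0,4],[0,0,0]],
    [0,[0,0,4.2],[0,0,0]],
    [0,[0,0,0],[0,0,0]],
  ],
)

```text
clock: 11.75
position: [0.5245, -0.3185, 0.1451]
ee_rot: [-2.435, -1.971, 0.007]
force: [-1.4, 0.2, -0.3]
width: 0.003
gripper_force: 0.0
```

Run:
```python
from h import *
delta([.13,0,.14])
# arc plan: TCP for contact r on lid back at angle th
for th in np.arange(1.55,-.11,-.1):
    r=.115;h=np.array([.065,.04]);c=h+r*np.array([-np.cos(th),np.sin(th)])+.008*np.array([np.sin(th),np.cos(th)]);print(round(th,2),(c+[.0095*min(1,np.sin(max(th,0))*3),0]).round(4))
```

```text
local [ 0.1536 -0.0043  0.1451] tool axes in case x,y,z: [[-1.0, 0.004, 0.002], [0.004, 1.0, -0.01], [-0.002, -0.01, -1.0]] delta cm [2.36 0.43 0.51]
1.55 [0.0801 0.1551]
1.45 [0.0686 0.1551]
1.35 [0.0571 0.154 ]
1.25 [0.0458 0.1517]
1.15 [0.0348 0.1482]
1.05 [0.0242 0.1437]
0.95 [0.0141 0.1382]
0.85 [0.0046 0.1317]
0.75 [-0.0042  0.1242]
0.65 [-0.0122  0.116 ]
0.55 [-0.0194  0.1069]
0.45 [-0.0256  0.0972]
0.35 [-0.0308  0.0869]
0.25 [-0.0374  0.0762]
0.15 [-0.0433  0.0651]
0.05 [-0.048   0.0537]
-0.05 [-0.0503  0.0422]
```

Behind the lid now. Pushing it upright.

>>> send_rows(
  increments=[
    [0,[1.4,0.1,0],[0,0,0]],
    [0,[1.2,0,0],[0,0,0]],
    [0,[1.2,0,0],[0,0,0]],
    [0,[1.2,0,-0.2],[0,0,0]],
    [0,[1.2,0,-0.2],[0,0,0]],
  ],
)

```text
clock: 12.25
position: [0.5427, -0.2593, 0.156]
ee_rot: [2.437, 1.978, -0.0]
force: [2.1, -2.3, 0.7]
width: 0.006
gripper_force: 1.0
```

>>> send_rows(
  increments=[
    [0,[1.2,0,-0.2],[0,0,0]],
    [0,[1.1,0,0],[0,0,0]],
    [0,[1.1,0,0.1],[0,0,0]],
    [0,[1.1,0,0.2],[0,0,0]],
    [0,[0,0,0],[0,0,0]],
  ],
)

```text
clock: 12.75
position: [0.5513, -0.2136, 0.1531]
ee_rot: [-2.436, -1.983, 0.0]
force: [-0.2, -0.1, 0.2]
width: 0.004
gripper_force: 0.0
```

Run:
```python
from h import *
delta([.0141,0,.1382])
s=arm.get_image("side")[:,:,::-1];t=arm.get_image("top")[:,:,::-1]
cv2.imwrite("pics/m7.png",np.hstack([cv2.resize(s[40:190,230:430],(400,300),interpolation=3),cv2.resize(t[100:250,310:510],(400,300),interpolation=3)]))
```

```text
local [0.0454 0.0006 0.1531] tool axes in case x,y,z: [[-1.0, -0.0, 0.0], [-0.0, 1.0, -0.001], [-0.0, -0.001, -1.0]] delta cm [ 3.13 -0.06  1.49]
```

View pics/m7.png

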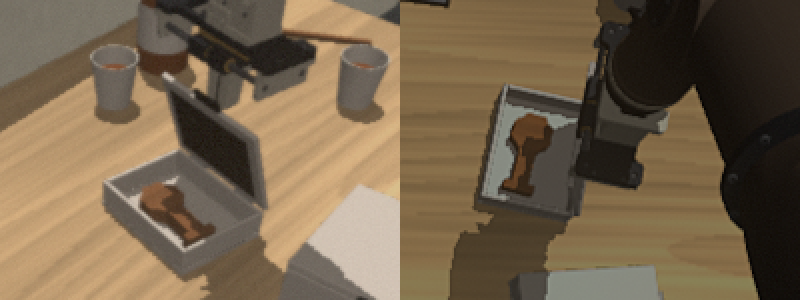

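The lid has passed upright and the finger is behind it. The tree lies flat. Following the arc down.

>>> send_rows(
  increments=[
    [0,[1.05,0,0.4],[0,0,0]],
    [0,[1.05,0,0.5],[0,0,0]],
    [0,[1.05,0,0.6],[0,0,0]],
    [0,[0.95,0,0.65],[0,0,0]],
    [0,[0.9,0,0.75],[0,0,0]],
  ],
)

```text
clock: 13.35
position: [0.5615, -0.166, 0.1239]
ee_rot: [2.438, 1.981, -0.001]
force: [-0.1, -1.1, 1.0]
width: 0.008
gripper_force: 0.6
```

>>> send_rows(
  increments=[
    [0,[0.8,0,0.8],[0,0,0]],
    [0,[0.7,0,0.9],[0,0,0]],
    [0,[0.6,0,1],[0,0,0]],
    [0,[0.5,0,1],[0,0,0]],
    [0,[0.5,0,1],[0,0,0]],
  ],
)

```text
clock: 13.85
position: [0.5677, -0.1367, 0.0764]
ee_rot: [2.439, 1.979, -0.002]
force: [0.5, -0.1, 1.6]
width: 0.006
gripper_force: 0.4
```

```bash
python3 -c "
from h import *
delta([-.048,0,.0537])"
```

```text
local [-0.0332  0.001   0.0764] tool axes in case x,y,z: [[-1.0, 0.002, -0.001], [0.002, 1.0, -0.0], [0.001, -0.0, -1.0]] delta cm [ 1.49 -0.1   2.27]
```

>>> send_rows(
  increments=[
    [0,[0.5,0,0.8],[0,0,0]],
    [0,[0.4,0,0.8],[0,0,0]],
    [0,[0.3,0,0.6],[0,0,0]],
    [0,[0,0,0.4],[0,0,0]],
    [0,[0,0,0.2],[0,0,0]],
  ],
)

```text
clock: 14.35
position: [0.5701, -0.1251, 0.0491]
ee_rot: [2.439, 1.98, -0.001]
force: [-0.4, 1.5, 0.2]
width: 0.004
gripper_force: 0.3
```

>>> send_rows(
  increments=[
    [0,[0,0,0.1],[0,0,0]],
    [0,[0,0,0],[0,0,0]],
  ],
)

```text
clock: 14.55
position: [0.5702, -0.1252, 0.0489]
ee_rot: [2.439, 1.979, -0.001]
force: [-1.0, 2.0, 2.5]
width: 0.005
gripper_force: 1.3
```

Tip is at 0.049; a closed lid top is 0.048. Pressing a little more to confirm the stop.

>>> send_rows(
  increments=[
    [0,[0,0,0.2],[0,0,0]],
    [0,[0,0,0.2],[0,0,0]],
    [0,[0,0,0],[0,0,0]],
  ],
)

```text
clock: 14.85
position: [0.5704, -0.1252, 0.0482]
ee_rot: [2.437, 1.978, -0.001]
force: [-15.0, 2.2, 42.4]
width: 0.007
gripper_force: 21.3
```

The lid is against its stop at 0.048. Retreating.

>>> send_rows(
  increments=[
    [0,[0,0,-0.5],[0,0,0]],
    [0,[0,0,-3],[0,0,0]],
    [0,[0,0,-4],[0,0,0]],
    [0,[0,0,-4],[0,0,0]],
    [0,[0,0,-4],[0,0,0]],
  ],
)

```text
clock: 15.35
position: [0.57, -0.1254, 0.2012]
ee_rot: [2.439, 1.979, -0.001]
force: [1.1, -0.1, -0.3]
width: -0.0
gripper_force: 0.0
```

>>> send_rows(
  increments=[
    [0,[-4,0,0],[0,0,0]],
    [0,[-4,0,0],[0,0,0]],
    [0,[-4,0,0],[0,0,0]],
    [0,[-4,0,0],[0,0,0]],
    [0,[0,0,0],[0,0,0]],
  ],
)

```text
clock: 15.85
position: [0.5345, -0.2896, 0.1992]
ee_rot: [2.447, 1.967, -0.007]
force: [-0.8, 0.2, 0.4]
width: 0.005
gripper_force: 0.0
```

Run:
```python
from h import *
print(arm.observe()["position"],arm.observe()["force"])
s=arm.get_image("side")[:,:,::-1]
cv2.imwrite("pics/m8.png",cv2.resize(s[60:260,200:460],(780,600),interpolation=3))
```

```text
[ 0.53450866 -0.28964298  0.19924605] [-0.8409038   0.18683831  0.35498184]
```

View pics/m8.png

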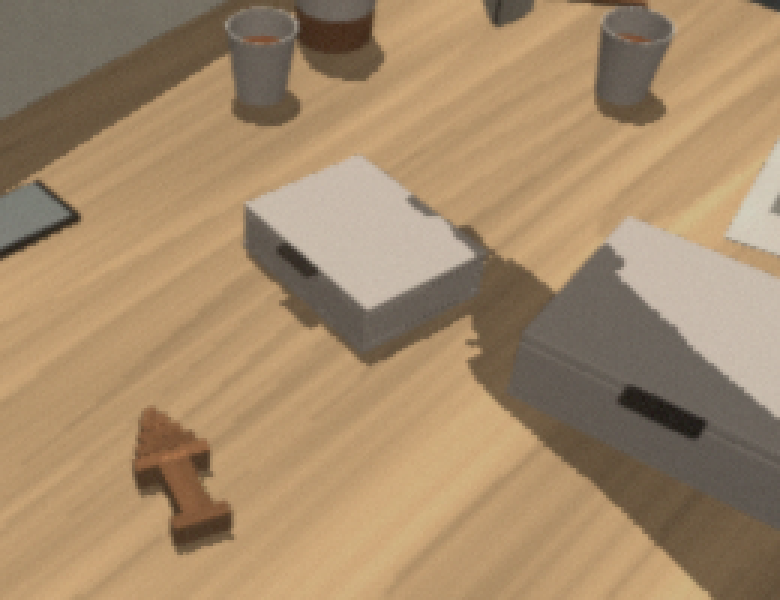

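The picture shows the small case fully closed around (365,250), with the fir untouched at (180,480) and the gripper clear.

```bash
python3 -c "
from cell import arm
print(arm.sign_off())"
```

```text
the job is handed in; nothing more can be done
None
```

The job is handed in at about 16 s: the round-crowned tree lies flat in the case, the lid is fully closed and the fir was left alone; the one concern is a brief 42 N reading at the wrist from the closed fingertips pressing the lid onto its stop, above the 40 N limit stated for the arm and gripper body but below the 120 N wrist limit.

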